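# Half-turn and nest a closet tote

### The job

The white tote with the black bridge handle is stacked on the crate of shoe-care things, because it is the wrong way round to nest. Lift it off, turn it half a turn so its yellow end is at the yellow end of the empty grey crate, feel for where that loosely docked crate really stands, and nest the tote in it, pressing it past the sprung side catches until it is fully home on the floor; then let go. Be gentle: the contact force of the tote on the empty crate must never pass 40 N in all (the catches' own squeeze is about 15 N of that), keep the tote upright, and leave everything else, including the things in the other crate, where it is.

Things in the scene. Friction and masses are not known exactly. Their poses are not given: they have to be found in the camera images.
- tote: White loose tote, 0.35 kg, open on top, 160 (x) x 110 (y) x 80 mm high, walls 4 mm. Lowest 20 mm of its long sides taper in to 98 mm; short ends are straight. Origin: centre of underside, z up. Yellow +x end, white -x end. It starts stacked on the full crate, yellow end over that crate's grey end; turned half round it nests. Once gripped by sprung catches it stays wherever it is let go.
- tote_handle (a point): Centre of the tote's black bridge handle, on the tote's z axis, 102 mm above its underside: a straight bar along the tote's y, 22 mm thick (x), 26 mm high, 106 mm long; free space for fingers on both sides of it.
- tote_lug (a point): Outer tip of the one lug on the tote's yellow end, 90 mm from its origin along +x, y = 0, 7 mm above its underside. The white end has two lugs, at y = +-38 mm. Each lug is 30 mm wide, sticks out 10 mm, and is 14 mm high from the underside. Lugs rest on the rim (stacked) or drop down the slots (nested).
- dock: Black dock plate of the EMPTY crate, fixed, 226 (x) x 150 (y) mm, 8 mm thick with a 6 mm lip. Origin: centre of underside, on the worktop; +x is toward the yellow end of the crate. The crate has the dock's yaw and is centred in y, but has end play: it stands anywhere within +-12 mm of the dock's centre along x. This is not measured: find it by feel or camera. A push in x of over 5 N slides it.
- dock_rim (a point): Point 83 mm above the dock's origin, level with the rim of the empty grey crate (180 x 126 mm outside, inside 164 (x) x 114 (y), 75 high, floor 6). Slots 34 mm wide from rim to floor: one mid yellow end, two at y = +-38 mm in the grey end. So the tote has 2 mm of room all round, with no lead-in at the ends: set down 3 mm or more off in x, its underside stays at this height.
- dock_home (a point): Point 14 mm above the dock's origin: height of the empty crate's hard inner floor, where the tote's underside is when fully home. The tote goes down freely until its underside is about 20 mm above this; from there the orange sprung catches in the crate's long sides grip its sides, and it must be pushed with some 3 to 15 N all the way to the floor.
- full_crate: FULL grey crate on its own black plate, fixed; same make and sizes as the empty one, rim 83 mm above its origin, no end play. Origin: centre of the plate's underside; +x is toward its yellow end.
- polish_tin: Bystander in the full crate: dark metal tin, 70 mm across, 26 mm high; origin centre of underside.
- shoe_brush: Bystander in the full crate: wooden shoe brush 45 x 90 x 34 mm; origin centre of underside.
- lotion: Bystander: clear bottle with pink label, 60 mm across, 170 mm high; origin centre of underside.
- watch_box: Bystander: crimson box 110 x 90 x 50 mm; origin centre of underside.
- soap_box: Bystander: yellow box 60 x 90 x 30 mm; origin centre of underside.
- cream_jar: Bystander: white jar 64 mm across, 55 mm high; origin centre of underside.

How it is judged:
By the outcome, as a careful person would: the job done as asked, in the order asked, and still so for the second after the job is handed in, with the robot touching nothing.
It also fails if it takes over 72 s, if anything falls off the work surface, if the arm or the gripper's body presses on something with over 40 N, if the wrist force passes 120 N, or if a joint passes its speed limit or range.

### The arm

A 6-joint arm with a two-finger parallel gripper is mounted at the origin on the work surface. World frame = base frame: x ahead of the robot, y to its left, z up, the work surface at z = 0. Lengths are in m, angles in rad, forces in N, time in s.
With the tool pointing down it reaches from about 0.2 to 0.875 m from the base axis. Payload 3.4 kg.
Tool frame: the origin (TCP) lies between the finger pads; the fingertips stand 25 mm ahead of it and the grasp point (between the pads) lies 6 mm ahead of it (r.nose_length is the z of the fingertips in the tool frame, in m); z points along the fingers, y is the line along which they close (so a half turn about z gives the same grasp; the last joint's range is limited). The gripper opens to 94 mm and grips with 3 to 60 N. Pads are 16 mm wide; open, the fingers measure 119 mm over their backs; the gripper's body (75 mm by 177 mm) begins 78 mm behind the grasp point.
Start: joints at [1.001, 0.276, 1.505, -0, 1.361, -0.121], TCP at [0.25, 0.518, 0.23] pointing down, gripper open.
Joint ranges: [-2.89, 2.89], [-0.75, 2.08], [0.22, 2.7], [-1.18, 4.32], [0.11, 2.71], [-2.7, 2.7]. Speed limits (rad/s): [2.57, 2.57, 3.14, 3.14, 3.14, 3.14].

### API

Orientations are given as a unit quaternion [w, x, y, z].
In Python, from plant import r, gripper_to, inverse_kinematics, vision, models, telemetry gives the robot as it stands. Calls block until the motion is done:
- r.move_to(position, orientation): joint-space move of the TCP to a pose.
- r.move_l(position, rot=None, vel=0.15, guard=None): straight line of the TCP; rot=None keeps the orientation; vel is the mean speed in m/s. With guard (N) it stops when the force on the tool has changed by that much, and returns True; else False.
- r.movej(angles): joint-space move.
- gripper_to(opening, f_grip=None): finger opening in m; f_grip is the grip in N (None keeps the last); returns when the fingers have stopped.
- r.hold(seconds).
- inverse_kinematics(position, orientation): joint angles nearest the present ones, or None.
- vision.snapshot(name): name is "scene" or "top" or "wrist"; returns the picture (420x560x3 uint8, red, green, blue); there is no depth.
- vision.get_calibration(name): a dict with "fx", "fy", "cx", "cy" (pixels), "position" and "orientation" of the camera in the world. Camera axes: x right, y down, z forward; pixel columns grow to the right and rows downward; lengths in m; the calibration is good to about 2 mm. A picture is of the moment at which its call begins: read the wrist's pose just before it. get_calibration takes no time and is no camera call; for the wrist camera it gives the pose at the moment of the call.
A pose or a line that the arm cannot do raises r.PlanningError and nothing moves.
- r.sign_off(): hands the job in; it is judged then, once.
Trained networks look in the newest picture that a camera, given by its name, has taken for a name from the list of things; names that differ only in an ending like _2 or _b are one class to them, and where a whole thing is asked for, a point or a joint stands for the part that bears it (a point fixed in the world has none). Each returns a list of dicts, best first, with "score" (0 to 1); they miss things now and then, are a little off and sometimes report something else, mostly with a low value. They report only what shows in the picture. A call takes as long as a camera call.
- models.boxes_of(thing, camera): "at" ([x, y, z] in m, in world coordinates, good to about 4 mm: the middle of the surface that is visible of it).
- models.regions_of(thing, camera): "pixels" (420x560 bool, what is visible of it).
- models.mark_of(thing, camera): "at" ([x, y, z] in m, in world coordinates, good to about 4 mm: a listed point, or the origin of a listed thing).
Readings, each from a call of its own:
- telemetry.current_t(): time.
- telemetry.current_joints(): joint angles.
- telemetry.current_dq(): joint speeds.
- telemetry.current_joint_efforts(): joint torques, N m.
- telemetry.current_ee_pos(): TCP position.
- telemetry.current_tool_rot(): TCP orientation.
- telemetry.current_wrist_force(): force on the tool from outside, world axes, zero at the start.
- telemetry.current_torque(): the same for the moment, N m.
- telemetry.current_opening(): finger opening in m.
- telemetry.current_finger_force(): force on a finger pad.
Only numpy, scipy, OpenCV 4.12 (cv2) and the standard library are available. Lean on these libraries where they do the work, as an engineer would, in place of code of your own. Each camera call takes 0.05 s, during which the arm holds its last target. There are 200 camera calls.

## Working session

There is one attempt and no reset: what is moved stays moved. The work goes in short steps, each a Python script; the robot and the scene stay as the last script left them, time stands still between calls to the robot, and variables do not carry over. Pictures are saved under pics/ and viewed, at most 10 in all, crops included, and the job is handed in when it is done.

```bash
ls; mkdir -p pics; python3 - <<'E'
from plant import *
from plant import r,vision,models,telemetry
import cv2,numpy as np
ims=[]
for c in("top","scene"):
    im=vision.snapshot(c); ims.append(im); cv2.imwrite(f"pics/{c}1.png",im[:,:,::-1])
    k=vision.get_calibration(c);print(c,{a:np.round(b,3) for a,b in k.items()})
    for t in["tote","tote_handle","tote_lug","dock","dock_rim","dock_home","full_crate","lotion","watch_box","soap_box","cream_jar","polish_tin","shoe_brush"]:
        print(t,[(np.round(d["at"],3).tolist(),round(d["score"],2)) for d in models.mark_of(t,c)[:2]])
print(telemetry.current_t(),telemetry.current_tool_rot(),telemetry.current_wrist_force(),r.nose_length)
E
```

```text
pics
top {'fx': np.float64(530.309), 'fy': np.float64(530.309), 'cx': np.float64(284.156), 'cy': np.float64(198.516), 'position': array([0.185, 0.002, 1.757]), 'orientation': array([-0.071,  0.71 , -0.698,  0.064])}
tote [([0.543, 0.218, 0.08], 0.76)]
tote_handle [([0.543, 0.221, 0.187], 0.9), ([0.51, 0.428, 0.001], 0.59)]
tote_lug [([0.46, 0.244, 0.09], 0.75)]
dock [([0.546, -0.231, 0.002], 0.6)]
dock_rim [([0.547, -0.229, 0.087], 0.66)]
dock_home [([0.541, -0.23, 0.014], 0.94)]
full_crate [([0.542, 0.218, -0.001], 0.58)]
lotion [([0.511, 0.427, 0.0], 0.8)]
watch_box [([0.394, 0.471, -0.004], 0.79)]
soap_box [([0.507, -0.466, -0.004], 0.88)]
cream_jar [([0.605, 0.461, -0.003], 0.53)]
polish_tin [([0.462, 0.246, 0.091], 0.18)]
shoe_brush []
scene {'fx': np.float64(447.334), 'fy': np.float64(447.334), 'cx': np.float64(280.391), 'cy': np.float64(212.087), 'position': array([1.343, 0.364, 0.844]), 'orientation': array([-0.245,  0.485,  0.757, -0.362])}
tote [([0.543, 0.219, 0.077], 0.77)]
tote_handle [([0.54, 0.218, 0.192], 0.64)]
tote_lug [([0.458, 0.245, 0.088], 0.66)]
dock [([0.548, -0.231, -0.001], 0.59), ([0.603, 0.457, -0.001], 0.21)]
dock_rim [([0.549, -0.23, 0.081], 0.8)]
dock_home [([0.549, -0.226, 0.012], 0.88)]
full_crate [([0.543, 0.218, 0.003], 0.56)]
lotion [([0.509, 0.426, 0.002], 0.93)]
watch_box [([0.394, 0.472, 0.0], 0.66)]
soap_box [([0.501, -0.469, 0.0], 0.71)]
cream_jar [([0.604, 0.462, -0.0], 0.96)]
polish_tin [([0.604, 0.459, 0.003], 0.6), ([0.58, 0.211, 0.01], 0.47)]
shoe_brush [([0.503, 0.236, 0.014], 0.6)]
1.4 [2.68528998e-05 2.22501182e-01 9.74932419e-01 2.92885889e-05] [0.65398122 0.06179152 1.57893759] 0.025
```

View pics/top1.png

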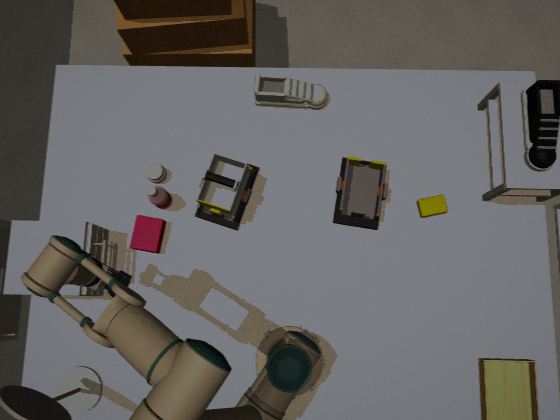

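View pics/scene1.png

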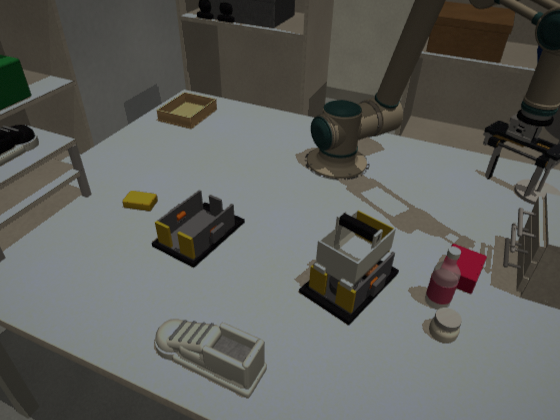

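Top picture: the tote is at about (228,188), with its yellow end near the robot at (210,208). The empty crate is at (361,190), with its yellow end on the far side at (366,161). The scene view confirms both, so I'll check the wrist camera's mounting and look from close up.

```bash
cat > h.py <<'E'
from plant import r,gripper_to,inverse_kinematics,vision,models,telemetry
import numpy as np,cv2
from scipy.spatial.transform import Rotation as R
def down(phi): # tool pointing down, closing line at phi degrees
    a=np.radians(phi+90)/2; return np.array([0,np.cos(a),np.sin(a),0])
def cam(name):
    k=vision.get_calibration(name); q=np.array(k["orientation"])
    return k,np.array(k["position"]),R.from_quat(q[[1,2,3,0]]).as_matrix()
def ray(uv,z,c):
    k,p,M=c; d=M@np.array([(uv[0]-k["cx"])/k["fx"],(uv[1]-k["cy"])/k["fy"],1]); return p+d*(z-p[2])/d[2]
def st(): 
    print("t",round(telemetry.current_t(),1),"tcp",np.round(telemetry.current_ee_pos(),4),"F",np.round(telemetry.current_wrist_force(),2),"open",round(telemetry.current_opening(),4))
E
python3 - <<'E'
from h import *
k,p,M=cam("wrist"); q=np.array(telemetry.current_tool_rot());T=R.from_quat(q[[1,2,3,0]]).as_matrix()
print(k["fx"],k["cx"],k["cy"]);print("cam in tool",T.T@(p-telemetry.current_ee_pos()));print(np.round(T.T@M,3))
for x,y,phi in((.543,.218,163),(.547,-.23,-8)):
  for z in(.2,.3,.4,.45):
    print(z,inverse_kinematics([x,y,z],down(phi)))
E
```

```text
359.38321589678424 282.25242779238056 211.8168516778209
cam in tool [ 0.07580505  0.00074951 -0.1538838 ]
[[ 0.001 -0.965 -0.261]
 [ 1.     0.001 -0.   ]
 [ 0.001 -0.261  0.965]]
0.2 [ 2.62889119e-01  3.09178608e-01  1.53360626e+00 -4.44089210e-16
  1.29880779e+00 -2.58199756e+00]
0.3 [ 2.62889119e-01  2.62022131e-01  1.35470790e+00 -4.44089210e-16
  1.52486262e+00 -2.58199756e+00]
0.4 [ 2.62889119e-01  2.50323043e-01  1.13460115e+00 -4.44089210e-16
  1.75666846e+00 -2.58199756e+00]
0.45 [ 2.62889119e-01  2.59143023e-01  1.00422400e+00 -4.44089210e-16
  1.87822563e+00 -2.58199756e+00]
0.2 [-5.15255825e-01  3.21343807e-01  1.51534941e+00 -4.44089210e-16
  1.30489944e+00 -3.75629485e-01]
0.3 [-5.15255825e-01  2.75050727e-01  1.33647298e+00 -4.44089210e-16
  1.53006895e+00 -3.75629485e-01]
0.4 [-5.15255825e-01  2.64151448e-01  1.11555973e+00 -4.44089210e-16
  1.76188148e+00 -3.75629485e-01]
0.45 [-5.15255825e-01  2.73500706e-01  9.84193333e-01 -4.44089210e-16
  1.88389861e+00 -3.75629485e-01]
```

```bash
python3 - <<'E'
from h import *
r.move_to([.547,-.23,.26],down(-8)); r.hold(.3)
import pickle
c=cam("wrist"); im=vision.snapshot("wrist"); pickle.dump((im,c),open("dock.pkl","wb")); cv2.imwrite("pics/dock.png",im[:,:,::-1])
for t in("dock","dock_rim","dock_home"): print(t,[(np.round(d["at"],4),round(d["score"],2)) for d in models.mark_of(t,"wrist")[:1]])
st()
r.move_to([.543,.218,.30],down(163)); r.hold(.3)
c=cam("wrist"); im=vision.snapshot("wrist"); pickle.dump((im,c),open("tote.pkl","wb")); cv2.imwrite("pics/tote.png",im[:,:,::-1])
for t in("tote","tote_handle","tote_lug","full_crate"): print(t,[(np.round(d["at"],4),round(d["score"],2)) for d in models.mark_of(t,"wrist")[:1]])
st()
E
```

```text
dock [(array([ 0.5487, -0.2259,  0.0016]), 0.58)]
dock_rim [(array([ 0.5435, -0.2294,  0.0818]), 0.95)]
dock_home [(array([ 0.5469, -0.228 ,  0.0015]), 0.71)]
t 4.7 tcp [ 0.547  -0.2299  0.26  ] F [ 0.76  1.21 -1.29] open 0.0941
tote [(array([0.5438, 0.2174, 0.0862]), 0.87)]
tote_handle [(array([0.546 , 0.215 , 0.1836]), 0.78)]
tote_lug [(array([0.4604, 0.2472, 0.0907]), 0.8)]
full_crate [(array([0.3935, 0.4701, 0.0019]), 0.49)]
t 7.2 tcp [0.543  0.2179 0.3   ] F [ 0.75 -0.82 -0.7 ] open 0.0943
```

View pics/dock.png

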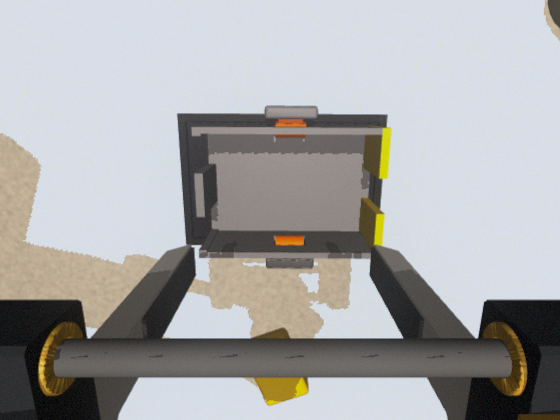

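View pics/tote.png

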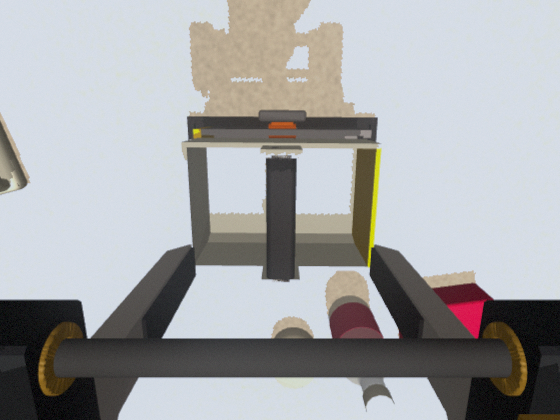

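Dock view: the plate's far edge runs along row 114 from column 179 to 387, and the rim's far side along row 130. The yellow corner posts are at columns 365–390, with orange catches at (290,124) and (290,240). Tote view: the handle runs from (281,158) to (281,280), and the yellow end is at column 375. Both look well aligned, so I'll enlarge them for sub-pixel edges.

```bash
python3 - <<'E'
import pickle,cv2
for n,(x0,x1,y0,y1) in(("dock",(172,400,102,262)),("tote",(180,385,105,270))):
    im,_=pickle.load(open(n+".pkl","rb")); s=3.5
    c=cv2.resize(im[y0:y1,x0:x1],None,fx=s,fy=s,interpolation=cv2.INTER_CUBIC)
    c=cv2.convertScaleAbs(c,alpha=1.6,beta=10)
    for u in range(x0-x0%20+20,x1,20): cv2.putText(c,str(u),(int((u-x0+.5)*s)-12,10),0,.35,(255,0,0));cv2.line(c,(int((u-x0+.5)*s),12),(int((u-x0+.5)*s),18),(255,0,0))
    for v in range(y0-y0%20+20,y1,20): cv2.putText(c,str(v),(0,int((v-y0+.5)*s)+4),0,.35,(255,0,0))
    cv2.imwrite(f"pics/{n}_z.png",c[:,:,::-1])
E
```

```text
(no output)
```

View pics/dock_z.png

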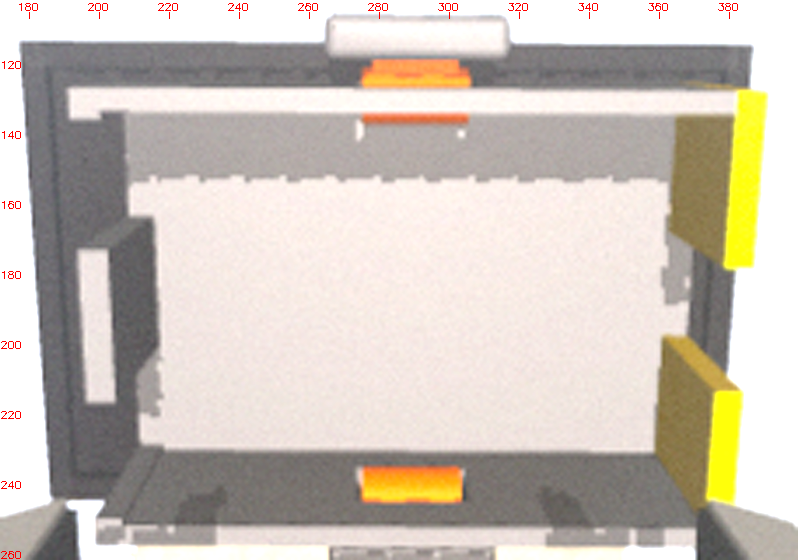

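View pics/tote_z.png

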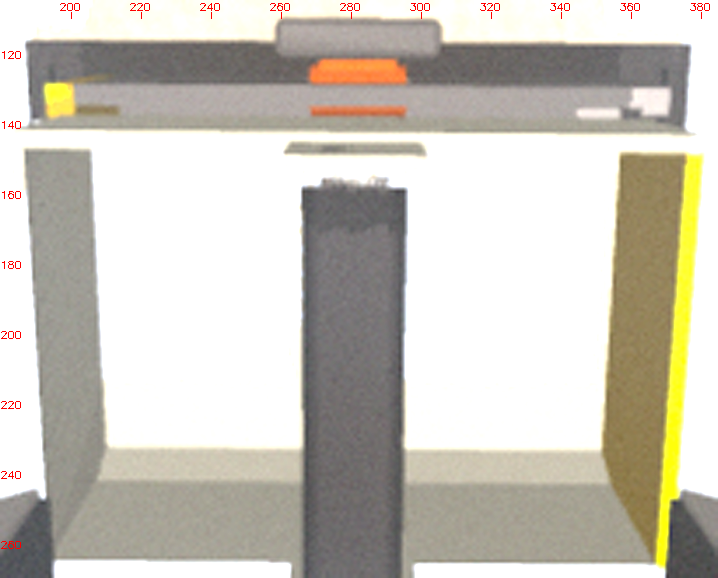

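```bash
cat > fit.py <<'E'
from h import *
import pickle
from scipy.optimize import least_squares
def proj(P,c,dp):
    k,p,M=c; q=(P-p-dp)@M; return np.c_[k["fx"]*q[:,0]/q[:,2]+k["cx"],k["fy"]*q[:,1]/q[:,2]+k["cy"]]
def fit(name,off,L,x0,names):
    _,c=pickle.load(open(name+".pkl","rb")); L=np.array(L,float); uv=L[:,4:6]/3.5+np.array(off)-.5
    def res(v):
        P=L[:,:3]/1000+np.c_[v[3]*L[:,3],0*L[:,0],0*L[:,0]]
        co,s=np.cos(v[2]),np.sin(v[2])
        W=np.c_[v[0]+co*P[:,0]-s*P[:,1],v[1]+s*P[:,0]+co*P[:,1],P[:,2]]
        return np.r_[((proj(W,c,np.array([0,0,v[4]]))-uv)).ravel(),(v[3]/.01),v[4]/.002]
    s=least_squares(res,x0,loss="soft_l1"); sd=np.sqrt(np.diag(np.linalg.inv(s.jac.T@s.jac)))
    print(name,np.round(s.x,5),"yaw",np.degrees(s.x[2]),"sd",np.round(sd,5)); print(np.round(res(s.x)[:-2].reshape(-1,2),1).tolist()); return s.x
z=83
D=[(-90,63,z,1,68,88),(90,63,z,1,766,90),(82,17,z,1,724,268),(90,17,z,1,752,268),(90,-17,z,1,741,390),(82,-17,z,1,713,390),
(-90,21,z,1,77,249),(-82,21,z,1,108,249),(-90,-21,z,1,84,403),(-82,-21,z,1,115,403),(-90,55,z,1,68,119),(-82,55,z,1,100,119),(-90,-55,z,1,97,517),
(-113,75,14,0,22,42),(113,75,14,0,751,46),(-113,-75,14,0,51,497)]
fit("dock",(172,102),D,[.547,-.23,np.radians(-8),0,0],0)
z=163
T=[(76,51,z,0,686,152),(80,51,z,0,702,152),(76,-51,z,0,656,562),(-76,51,z,0,25,150),(-76,-51,z,0,53,560),(80,-55,z,0,666,567)]
fit("tote",(180,105),T,[.543,.218,np.radians(163),0,0],0)
E
python3 fit.py
```

```text
dock [ 0.54711 -0.22704 -0.14279  0.00792  0.00181] yaw -8.18144000600365 sd [0.00077 0.0003  0.00267 0.00082 0.00089]
[[-0.1, -0.1], [0.1, 0.3], [-0.6, -0.1], [-0.0, -0.0], [0.3, 0.1], [-0.1, 0.1], [0.1, 0.2], [-0.2, 0.3], [0.7, -0.4], [0.1, -0.4], [0.4, 0.1], [0.1, 0.2], [-1.0, 0.2], [-0.7, -0.6], [0.7, -0.7], [0.1, 0.5]]
tote [5.44770e-01 2.18440e-01 2.84193e+00 0.00000e+00 2.73000e-03] yaw 162.83046910542382 sd [0.00038 0.00046 0.00429 0.01    0.00122]
[[-0.5, -0.2], [-0.1, -0.2], [-0.0, -0.1], [0.0, -0.2], [-0.3, -0.1], [1.4, 2.6]]
```

The fit is clean. Dock is at (0.5471, -0.2270) with yaw -8.18°, and the crate stands about +7.9 mm along x. The tote is at (0.5448, 0.2184) with yaw 162.8°. Both agree with the network marks and the given heights. Grasp and lift next, then look again to see how the tote sits in the gripper.

```bash
python3 - <<'E'
from h import *
import pickle
r.move_to([.5448,.2184,.26],down(162.83)); r.move_l([.5448,.2184,.191],vel=.08,guard=6); st()
gripper_to(.03,f_grip=8); gripper_to(.0,f_grip=50); st()
r.move_l([.5448,.2184,.215],vel=.05); st()
r.move_l([.5448,.2184,.32],vel=.15); r.hold(.2); st()
c=cam("wrist"); im=vision.snapshot("wrist"); p=telemetry.current_ee_pos(); pickle.dump((im,c,p),open("held.pkl","wb"))
x0,x1,y0,y1=180,385,105,270; s=3.5
z=cv2.convertScaleAbs(cv2.resize(im[y0:y1,x0:x1],None,fx=s,fy=s,interpolation=cv2.INTER_CUBIC),alpha=1.3,beta=0)
cv2.imwrite("pics/held.png",z[:,:,::-1])
cv2.imwrite("pics/heldfull.png",im[:,:,::-1])
E
```

```text
t 8.5 tcp [0.5453 0.2185 0.1916] F [-0.53 -0.26  0.06] open 0.0941
t 9.9 tcp [0.5448 0.2184 0.191 ] F [-0.26 -1.04  0.4 ] open 0.0217
t 10.5 tcp [0.5447 0.2184 0.2151] F [ 1.15  0.09 -4.12] open 0.0216
t 11.6 tcp [0.5443 0.2183 0.3188] F [-0.09  0.08 -3.38] open 0.0217
```

View pics/heldfull.png

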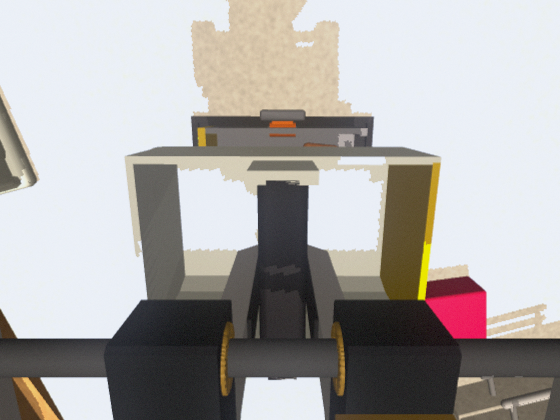

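The picture shows the tote held level, with its far rim corners at (129,157) and (440,157) and the handle centred at column 283. The weight reads 3.4 N. The symmetric fingers and handle show a camera bias of about 0.9 mm along tool y, so I aim 7.0 mm along x instead of 7.9 mm, then feel for the crate.

```bash
cat > feel.py <<'E'
from h import *
PSI=np.radians(-8.18); C=np.array([.54711,-.22704]); ux=np.array([np.cos(PSI),np.sin(PSI)]); uy=np.array([-ux[1],ux[0]])
def pt(dx,dy,z): return np.r_[C+dx*ux+dy*uy,z].tolist()
def loc():
    p=np.array(telemetry.current_ee_pos()); d=p[:2]-C; f=np.array(telemetry.current_wrist_force());m=np.array(telemetry.current_torque())
    return np.round([d@ux*1e3,d@uy*1e3,p[2]*1e3],1).tolist(),"F",np.round([f[:2]@ux,f[:2]@uy,f[2]],1).tolist(),"M",np.round([m[:2]@ux,m[:2]@uy,m[2]],2).tolist(),"t",round(telemetry.current_t(),1)
E
python3 - <<'E'
from feel import *
dx=.0070
r.move_to(pt(dx,0,.25),down(-8.18)); r.hold(.2); print(loc())
r.move_l(pt(dx,0,.200),vel=.08); r.hold(.2); print(loc())
g=r.move_l(pt(dx,0,.165),vel=.025,guard=4); print(g,loc())
E
```

```text
([7.2, 0.6, 250.2], 'F', [0.5, 0.7, -4.5], 'M', [-0.03, 0.01, -0.01], 't', 13.7)
([7.4, -0.1, 200.7], 'F', [0.1, 0.0, -4.1], 'M', [-0.08, 0.09, 0.02], 't', 14.7)
False ([7.1, -0.0, 165.2], 'F', [0.2, 0.7, -4.2], 'M', [-0.08, 0.12, -0.02], 't', 16.2)
```

It went in at the first try: the underside is at 57 mm, which is 26 mm below the rim. I'll feel both end walls lightly, centre the tote, then go down.

```bash
python3 - <<'E'
from feel import *
xs=[]
for s in(1,-1):
    g=r.move_l(pt(.0070+s*.004,0,.165),vel=.006,guard=2.5); l=loc(); xs.append(l[0][0] if g else None); print(g,l)
    r.move_l(pt(.0070,0,.165),vel=.01)
dx=np.mean(xs)/1e3 if None not in xs else .0070
print("centre",dx); r.move_l(pt(dx,0,.165),vel=.01)
g=r.move_l(pt(dx,0,.144),vel=.025,guard=5); print(g,loc())
E
```

```text
True ([9.2, 0.3, 163.6], 'F', [0.2, -0.3, -4.0], 'M', [-0.06, 0.08, -0.03], 't', 16.9)
True ([6.4, 0.1, 164.4], 'F', [2.6, -0.9, -2.7], 'M', [-0.09, -0.47, 0.05], 't', 17.8)
centre 0.0078
True ([7.9, -1.1, 144.8], 'F', [0.2, -0.4, 4.7], 'M', [-0.07, 0.01, 0.03], 't', 19.2)
```

```bash
python3 - <<'E'
from feel import *
dx=.0078; z=.1435
while z>.1195:
    f=telemetry.current_wrist_force()[2]; lim=14-f
    if lim<1.5: print("limit");break
    g=r.move_l(pt(dx,0,z),vel=.012,guard=lim); l=loc(); print(round(z,4),g,l[0],l[2+1],l[-1])
    if g and l[0][2]<124: break
    z=l[0][2]/1e3-.0035 if g else z-.0025
E
```

```text
0.1435 False [8.2, -0.7, 144.1] M 19.5
0.141 False [8.3, -0.1, 141.4] M 19.9
0.1385 False [8.5, 0.1, 139.2] M 20.2
0.136 False [8.6, 0.1, 136.8] M 20.6
0.1335 False [8.6, 0.1, 133.7] M 20.9
0.131 False [8.3, 0.0, 130.7] M 21.3
0.1285 False [8.0, 0.0, 128.3] M 21.6
0.126 False [7.7, 0.0, 125.8] M 22.0
0.1235 False [7.5, 0.1, 123.2] M 22.4
0.121 True [7.1, -0.0, 122.6] M 22.6
```

```bash
python3 - <<'E'
from feel import *
r.hold(.3); print(loc())
p=loc()[0]
f=telemetry.current_wrist_force()[2]
g=r.move_l(pt(p[0]/1e3,0,.1205),vel=.006,guard=max(2,15-f)); print(g,loc()); r.hold(.3); print(loc())
E
```

```text
([7.2, -0.1, 122.6], 'F', [-4.4, 1.1, 4.0], 'M', [0.14, 0.07, -0.02], 't', 22.9)
False ([7.2, -0.0, 122.4], 'F', [-4.3, 1.9, 12.9], 'M', [0.28, 0.54, -0.0], 't', 23.5)
([7.2, -0.0, 122.4], 'F', [-5.3, 1.2, 12.7], 'M', [0.29, 0.5, -0.02], 't', 23.8)
```

It is stopped hard: with a 1.9 mm deeper command it stays at 122.4 mm and pushes at about 17 N. That matches the floor at 14+108 mm. Ease off, release, retreat, and check.

```bash
python3 - <<'E'
from feel import *
import pickle
r.move_l(pt(.0072,0,.1222),vel=.01); print(loc())
gripper_to(.07,f_grip=10); print(loc())
r.move_l(pt(.0072,0,.20),vel=.06,guard=6); r.move_l(pt(.0072,0,.30),vel=.15); print(loc())
r.hold(.2); c=cam("wrist"); im=vision.snapshot("wrist"); cv2.imwrite("pics/end.png",im[:,:,::-1]); pickle.dump((im,c),open("end.pkl","wb"))
for cm in("wrist","scene"):
    if cm=="scene": s=vision.snapshot("scene")
    for t in("tote","tote_handle"): print(cm,t,[np.round(d["at"],4) for d in models.mark_of(t,cm)[:1]])
a=s[160:320,140:420]; b=cv2.resize(im[80:300,150:420],(560,456)); a=cv2.resize(a,(800,457))
cv2.imwrite("pics/fin.png",cv2.resize(np.hstack([a[:456],b]),(800,270))[:,:,::-1])
E
```

```text
([7.3, -0.0, 122.5], 'F', [-3.3, 1.3, 6.4], 'M', [0.08, 0.08, -0.03], 't', 24.1)
([7.2, -0.0, 122.2], 'F', [-0.6, 0.1, -0.2], 'M', [-0.06, 0.05, -0.03], 't', 25.0)
([6.7, 0.2, 299.0], 'F', [-0.1, 0.3, 0.5], 'M', [-0.1, -0.0, -0.03], 't', 27.3)
wrist tote [array([ 0.5549, -0.2298,  0.0153])]
wrist tote_handle []
scene tote [array([ 0.5516, -0.2245,  0.0138])]
scene tote_handle [array([ 0.55  , -0.2306,  0.1185])]
```

View pics/fin.png

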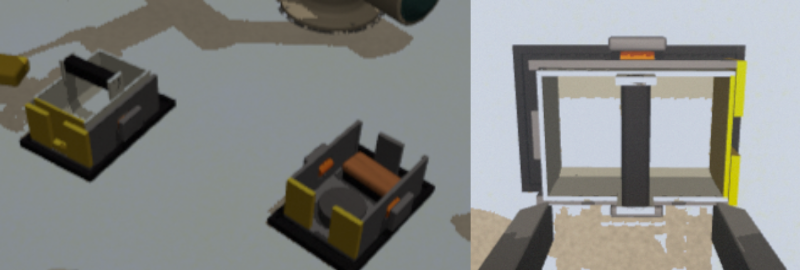

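The picture shows the tote nested level, yellow end at the yellow end, with its rim just above the crate's. The two marks put its underside at 14–15 mm. The tin and brush lie undisturbed in the full crate.

```bash
python3 -c "
from h import *
print(r.sign_off())"
```

```text
the job is handed in; nothing more can be done
None
```

The tote is turned half round, nested on the floor of the empty crate past the catches, released and handed in at about 27 s; my downward push stayed at about 18 N by the wrist sensor, though the total contact force on the crate was not measured directly.

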